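Balance-lift a water sonde into its service cradle

TASK

Put the water sonde away in its service cradle: the slippery tube is weighted unevenly inside, so lift it near its balance point, which you can find by raising it a finger's breadth, setting it down and shifting your grip until it comes up level. Carry it level, lower it gently into the two V-rests, midway so that a bumper lies beyond each rest, let go, and then fold the hinged strap right down over it. Never let the sonde tip more than about 15 degrees, and leave the bottle, the small tube and the dish alone.

Things in the scene. Friction and masses are not known exactly. Their poses are not given: they have to be found in the camera images.
- sonde: Water-quality sonde: loose polished pale tube, 42 mm diameter, between black octagonal bumpers; 350 mm long, 0.78 to 0.95 kg. Origin on its axis midway between the bumpers, 24 mm above the bench; x to the sensor end. Bare tube: x = -138 to +138 mm. A weight fixed unseen inside puts the balance point anywhere in x = -80 to +80 mm. Slippery: friction about 0.17; swivels if gripped off balance.
- sensor_bumper (a point): Centre of the bumper at the sensor end (black ribbed guard with three small sensors), on the tube's axis, 150 mm from the sonde's origin along its +x. Both bumpers: black rubber, 48 mm across flats, 24 mm long; they keep the tube from rolling and 3 mm off the bench.
- cap_bumper (a point): Centre of the bumper at the battery end (blue cap with a small steel plug), on the tube's axis, 150 mm from the sonde's origin along its -x.
- cradle: Service cradle, fixed: aluminium base 290 x 100 x 12 mm with two white V-rests with rubber lining, 20 mm wide, at x = -118 and +118 mm. The V's faces are 90 degrees apart, arms' tops at z = 66 mm, 41 mm either side of the middle. Origin under the middle of the base; x along the cradle, +y side towards the robot. The sonde may lie either way round.
- cradle_seat (a point): Where the sonde's origin belongs: on the axis of a seated tube, midway between the rests, 62 mm above the cradle's origin. Axes as the cradle's.
- strap (a joint): Angle (rad) of the strap at the x = -118 mm rest, hinged to a post on the cradle's +y side: 0 = folded flat over the tube, about 1 mm clear of a seated tube; grows as it opens upward and over to the +y side, to 2.45 at most. Starts at 1.9 to 2.15, leaning towards the robot, its tip up to 170 mm above the bench. The hinge is stiff (0.07 N m): it stays where it is left.
- strap_hinge (a point): Centre of the strap's hinge, at x = -118, y = +43, z = 86.5 mm in the cradle's frame; the hinge's axis runs along the cradle's x.
- strap_tip (a point): Middle of the upper face of the red tab (24 x 18 x 7 mm) at the strap's free end, 77 mm from the hinge. The strap is flat steel, 18 mm wide, 3 mm thick. Folded down it lies level across the tube at right angles, its top 88 mm above the bench, the tab over a low keeper post.
- media_bottle: White bottle with a green cap, 54 mm in diameter, 103 mm high, loose bystander; origin at the centre of its underside.
- microtube: Small clear tapered tube with a purple cap, lying, 40 x 14 x 14 mm, loose bystander; origin at the centre of its underside.
- petri_dish: Shallow clear round dish, 64 mm in diameter, 14 mm high, loose bystander; origin at the centre of its underside.

How it is judged:
By the outcome, as a careful person would: the job done as asked, in the order asked, and still so for the second after the job is handed in, with the robot touching nothing.
It also fails if it takes over 58 s, if anything falls off the work surface, if the arm or the gripper's body presses on something with over 40 N, if the wrist force passes 120 N, or if a joint passes its speed limit or range.

ROBOT

A 6-joint arm with a two-finger parallel gripper is mounted at the origin on a cart in front of the work surface, level with it; the furniture and walls round the work are solid. World frame = base frame: x ahead of the robot, y to its left, z up, the work surface at z = 0. Lengths are in m, angles in rad, forces in N, time in s.
With the tool pointing down it reaches from about 0.2 to 0.875 m from the base axis. Payload 3.4 kg.
Tool frame: the origin (TCP) lies on the centre line of the jaws, within the pads' length; the fingertips stand 22 mm ahead of it and the grasp point (between the pads) lies 3 mm ahead of it; z points along the fingers, y is the line along which they close (so a half turn about z gives the same grasp; the last joint's range is limited). The gripper opens to 94 mm and grips with 3 to 60 N. Pads are 16 mm wide; open, the fingers measure 119 mm over their backs; the gripper's body (75 mm by 177 mm) begins 78 mm behind the grasp point.
Start: joints at [-1.276, 0.276, 1.505, -0, 1.361, -0.121], TCP at [0.232, -0.526, 0.227] pointing down, gripper open.
Joint ranges: [-2.89, 2.89], [-0.75, 2.08], [0.22, 2.7], [-1.18, 4.32], [0.11, 2.71], [-2.7, 2.7]. Speed limits (rad/s): [2.57, 2.57, 3.14, 3.14, 3.14, 3.14].

INTERFACE

Orientations are given as a unit quaternion [w, x, y, z].
In Python, from bench import get_obs, capture, calibration, close_job gives the robot as it stands. The module is installed in compiled form; this text tells all that it offers.
- The arm moves only by the shell command python3 -m crank 'ROWS' [OPENING]. ROWS is JSON, a list of rows, each an object with "xyz": the shift along the tool's x, y, z in cm, a list of three; "twist": the turn about the tool's z in degrees. In form: [{"xyz": [tx, ty, tz], "twist": twist}, ...]. A call has 1 to 12 rows; each row shifts and turns the commanded pose from where the row before left it, along the tool's axes as they then stand; what a row does not reach is not made up. A row lasts 1/8 s, in which the tool goes at most 62.5 mm and 10.7 degrees, less where a joint would pass 70% of its speed; a pose out of reach is approached as far as the arm can. A call is refused whole if a number of a shift passes 6.25 or a number of a turn 10.7, either way. A call with a gripper value outside its range is refused whole. OPENING is the opening, from 0 (shut) to 1 (fully open), set as the call begins (- or left out, the last holds). The fingers move at their own pace and stop on an object; the grip force is fixed at half the most. Time passes only in rows, so rows that do not move let the fingers close. It gives the time, the measured TCP pose, the force, the opening and the grip force at its end, in the units of the state.
- get_obs(): the state, without advancing time (a new reading comes with each control period).
- capture(name): name is "side" or "top" or "wrist"; returns the picture (420x560x3 uint8, red, green, blue); there is no depth.
- calibration(name): a dict with "vertical_fov" (degrees; the focal length in pixels is half the picture's height over the tangent of half this angle, whatever the lens; pixels are square), "cx", "cy" (the principal point, pixels), "T" (4x4, takes a point from camera to world coordinates). Camera axes: x right, y down, z forward; pixel columns grow to the right and rows downward; lengths in m; the calibration is good to about 2 mm. A picture is of the moment at which its call begins: read the wrist's pose just before it. calibration takes no time and is no camera call; for the wrist camera it gives the pose at the moment of the call.
- close_job(): hands the job in; it is judged then, once.
The state is a dict: "time": time; "joint_positions": joint angles; "dq": joint speeds; "effort": joint torques, N m; "tool_pos": TCP position; "tcp_rot": TCP orientation; "force": force on the tool from outside, world axes, zero at the start; "ft_torque": the same for the moment, N m; "opening": finger opening in m; "gripper_force": force on a finger pad.
Only numpy, scipy, OpenCV 4.12 (cv2) and the standard library are available. Lean on these libraries where they do the work, as an engineer would, in place of code of your own. Each camera call takes 0.05 s, during which the arm holds its last target. There are 200 camera calls.

## Working session

There is one attempt and no reset: what is moved stays moved. The work goes in short steps, Python scripts to look and compute and a shell command to move; the robot and the scene stay as the last step left them, time stands still between calls to the robot, and variables do not carry over. Pictures are saved under pics/ and viewed, at most 10 in all, crops included, and the job is handed in when it is done.

```bash
mkdir -p pics
cat > h.py <<'E'
import numpy as np, cv2
from bench import *
from scipy.spatial.transform import Rotation as R
def snap(n,f):
    c=calibration(n); im=capture(n); cv2.imwrite('pics/'+f,im[:,:,::-1]); np.savez('pics/'+f+'.npz',**{k:np.array(v) for k,v in c.items()}); return im,c
def ray(c,uv):
    f=210/np.tan(np.radians(float(c['vertical_fov']))/2); T=np.array(c['T'])
    d=T[:3,:3]@np.array([(uv[0]-c['cx'])/f,(uv[1]-c['cy'])/f,1]); return T[:3,3],d
def at(c,uv,z):
    o,d=ray(c,uv); return o+d*(z-o[2])/d[2]
def proj(c,p):
    f=210/np.tan(np.radians(float(c['vertical_fov']))/2); T=np.array(c['T'])
    q=T[:3,:3].T@(np.array(p)-T[:3,3]); return q[0]/q[2]*f+c['cx'],q[1]/q[2]*f+c['cy']
def load(f): return dict(np.load('pics/'+f+'.npz'))
E
python3 - <<'E'
from h import *
a,c=snap('top','t1.png'); b,d=snap('side','s1.png')
for k in (c,d): print(k['vertical_fov'],np.round(k['T'],3).tolist())
o=get_obs(); print(o['tool_pos'],o['tcp_rot'],R.from_quat(np.roll(o['tcp_rot'],-1)).as_matrix().round(3))
E
```

```text
47.216619626880345 [[0.003, -0.978, 0.209, 0.39], [-1.0, -0.002, 0.005, -0.229], [-0.004, -0.209, -0.978, 0.9], [0.0, 0.0, 0.0, 1.0]]
43.26235186180531 [[0.999, -0.01, 0.046, 0.526], [-0.044, -0.516, 0.855, -1.046], [0.015, -0.856, -0.516, 0.559], [0.0, 0.0, 0.0, 1.0]]
[ 0.23211913 -0.52555273  0.22672918] [-7.80762362e-04  9.78465055e-01  2.06411051e-01 -6.79333322e-05] [[ 0.915  0.404 -0.   ]
 [ 0.404 -0.915  0.001]
 [ 0.    -0.002 -1.   ]]
```

View pics/t1.png

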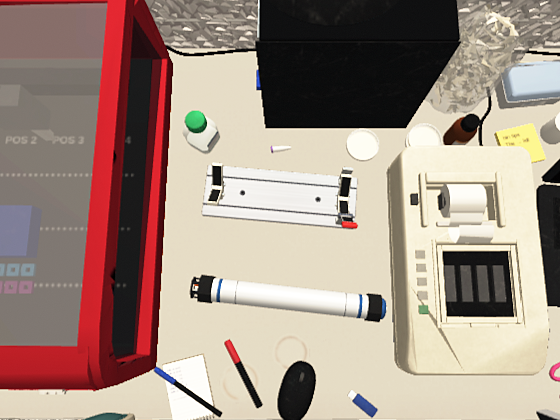

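View pics/s1.png

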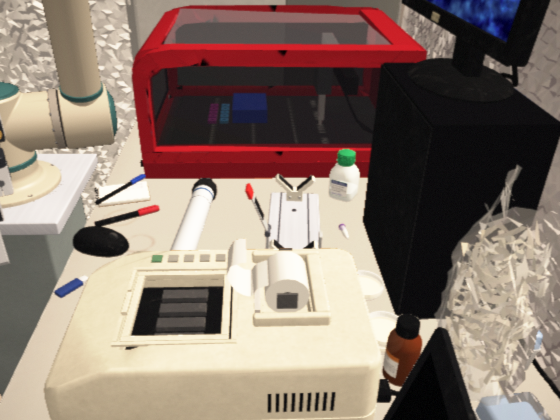

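The top view shows the sonde with its sensor bumper at (202,289) and cap bumper at (375,306). The cradle spans about (205–357, 165–228). Its strap stands at the right end, with the red tab at (350,225), and the bottle, microtube and dishes lie beyond the cradle. The side view confirms that the strap is upright and leaning towards the robot.

Run:
```python
from h import *
c=load('t1.png')
s=at(c,(202,289),.024); p=at(c,(375.5,306),.024); print('sonde',s,p,np.linalg.norm(s-p),(s+p)/2)
for n,uv,z in [('cr TL',(208,163),.012),('cr BL',(202,215),.012),('cr BR',(357,228),.012),('tab',(350,225),.15)]: print(n,at(c,uv,z).round(4))
im=cv2.imread('pics/t1.png'); cv2.imwrite('pics/t1c.png',cv2.resize(im[150:340,170:400],None,fx=3.4,fy=3.1,interpolation=cv2.INTER_CUBIC)[:600,:800])
```

```text
sonde [ 0.43303568 -0.07569668  0.024     ] [ 0.40383759 -0.38731023  0.024     ] 0.31297848921403476 [ 0.41843664 -0.23150346  0.024     ]
cr TL [ 0.6744 -0.0758  0.012 ]
cr BL [ 0.5717 -0.0682  0.012 ]
cr BR [ 0.5475 -0.3601  0.012 ]
tab [ 0.5277 -0.3287  0.15  ]
```

View pics/t1c.png

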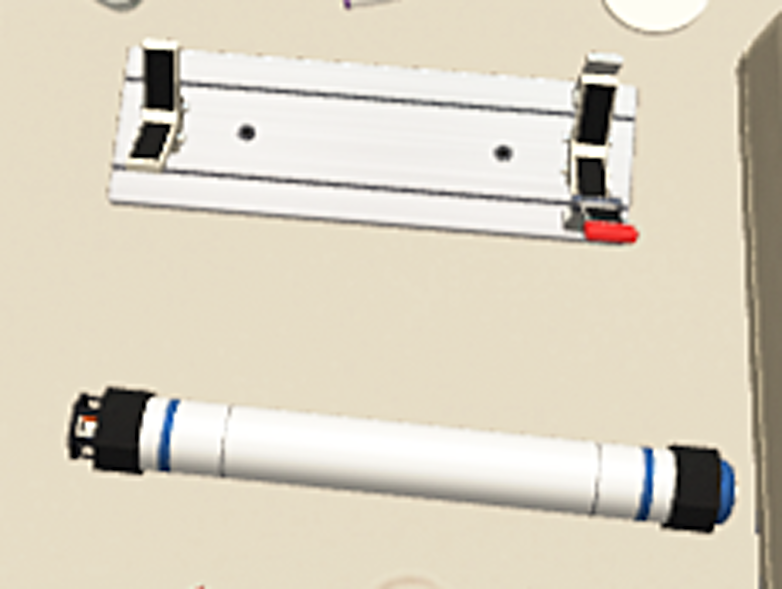

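The crop puts the bumpers at (123,430) and (697,488). The base corners are at (130,45), (110,203), (625,243) and (637,88), all in crop pixels.

Run:
```python
from h import *
c=load('t1.png'); g=lambda u,v:(170+u/3.4,150+v/3.1)
s=at(c,g(123,430),.026); p=at(c,g(697,488),.026); d=s-p; print('sonde',np.linalg.norm(d),(s+p)/2,'dir deg from +Y',np.degrees(np.arctan2(-d[0],d[1])))
q=[at(c,g(*k),z) for k,z in [((130,45),.012),((110,203),.01),((625,243),.01),((637,88),.012)]]
print(np.round(q,4)); print('cr',np.mean(q,0), [np.degrees(np.arctan2(-(e)[0],e[1])) for e in (q[0]-q[3],q[1]-q[2])],np.linalg.norm(q[0]-q[3]),np.linalg.norm(q[0]-q[1]))
print('tool x', [0.915,.404])
```

```text
sonde 0.30412347012911783 [ 0.41739635 -0.23475685  0.026     ] dir deg from +Y -6.069001976601537
[[ 0.6713 -0.0764  0.012 ]
 [ 0.5712 -0.0686  0.01  ]
 [ 0.5471 -0.3544  0.01  ]
 [ 0.644  -0.3635  0.012 ]]
cr [ 0.60841048 -0.2157073   0.011     ] [np.float64(-5.432463851286497), np.float64(-4.830075721185031)] 0.28841110612073967 0.10043349805483526
tool x [0.915, 0.404]
```

```bash
python3 -m crank '[{"xyz":[4.8,-3.2,0],"twist":0},{"xyz":[4.8,-3.2,0],"twist":0},{"xyz":[4.8,-3.2,0],"twist":0},{"xyz":[4.8,-3.2,0],"twist":0},{"xyz":[4.8,-3.2,0],"twist":0},{"xyz":[4.8,-3.2,0],"twist":0},{"xyz":[0,0,0],"twist":-10},{"xyz":[0,0,0],"twist":-10},{"xyz":[0,0,0],"twist":-10},{"xyz":[0,0,0],"twist":-10},{"xyz":[0,0,0],"twist":-10},{"xyz":[0,0,0],"twist":-10}]' 1
python3 - <<'E'
from h import *
print(get_obs()['joint_positions']); a,c=snap('wrist','w1.png'); o=get_obs(); print(o['tool_pos'],R.from_quat(np.roll(o['tcp_rot'],-1)).as_matrix().round(3), o['force'],o['ft_torque'],np.round(c['T'],3).tolist(),c['vertical_fov'])
E
```

```text
time: 1.6
tool_pos: [0.4179, -0.2338, 0.2271]
tcp_rot: [-0.0, 0.742, 0.67, -0.0]
force: [0.6, 0.1, -0.1]
opening: 0.0939
gripper_force: 0.0
[-6.55528129e-01  1.31115600e-01  1.69726860e+00 -4.95234587e-05
  1.31406102e+00 -5.53526224e-01]
[ 0.41784806 -0.23385861  0.22707463] [[ 0.098  0.995 -0.001]
 [ 0.995 -0.098  0.   ]
 [ 0.    -0.001 -1.   ]] [-0.58356135  0.42595236  0.13511725] [-0.05869705 -0.08936044  0.05523653] [[0.995, -0.098, -0.025, 0.424], [-0.102, -0.966, -0.238, -0.165], [-0.001, 0.239, -0.971, 0.384], [0.0, 0.0, 0.0, 1.0]] 58.10975506716394
```

View pics/w1.png

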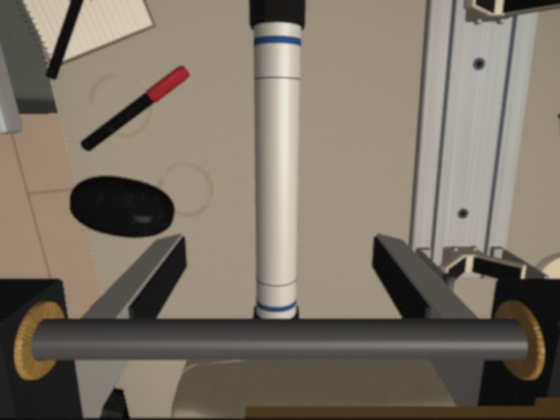

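The wrist view shows the tube upright in the picture. Its bands are at (277.5,40) and (276.5,308), its seam lines at row 77 and row 283, and the cradle screws at (479,64) and (463,213).

Run:
```python
from h import *
c=load('w1.png'); t=load('t1.png'); g=lambda u,v:(170+u/3.4,150+v/3.1)
for n,uv,z in [('bandS',(277.7,40),.043),('seamS',(277.3,77),.044),('seamC',(276.5,283),.044),('bandC',(276.3,308),.043),('scr',(479,64),.012),('scr',(463,213),.012)]: print(n,at(c,uv,z).round(4))
for n,uv,z in [('bandS',(170,434),.043),('bandC',(647,484),.043),('scr',(247,132),.012),('scr',(503,153),.012)]: print('top',n,at(t,g(*uv),z).round(4))
```

```text
bandS [ 0.4285 -0.1087  0.043 ]
seamS [ 0.4251 -0.1381  0.044 ]
seamC [ 0.4047 -0.3288  0.044 ]
bandC [ 0.4016 -0.3562  0.043 ]
scr [ 0.6129 -0.1432  0.012 ]
scr [ 0.6002 -0.2862  0.012 ]
top bandS [ 0.4304 -0.1108  0.043 ]
top bandC [ 0.4032 -0.3573  0.043 ]
top scr [ 0.6155 -0.1441  0.012 ]
top scr [ 0.6025 -0.2875  0.012 ]
```

```bash
python3 -m crank '[{"xyz":[0,-0.15,5],"twist":0.6},{"xyz":[0,0,5],"twist":0},{"xyz":[0,0,5],"twist":0},{"xyz":[0,0,3],"twist":0},{"xyz":[0,0,2],"twist":0},{"xyz":[0,0,0],"twist":0}]' 1
python3 -m crank '[{"xyz":[0,0,0],"twist":0},{"xyz":[0,0,0],"twist":0},{"xyz":[0,0,0],"twist":0},{"xyz":[0,0,0],"twist":0},{"xyz":[0,0,0],"twist":0},{"xyz":[0,0,0],"twist":0}]' 0
python3 -c "
from h import *
o=get_obs();print(o['force'],o['ft_torque'])"
python3 -m crank '[{"xyz":[0,0,-0.3],"twist":0},{"xyz":[0,0,-0.3],"twist":0},{"xyz":[0,0,-0.2],"twist":0},{"xyz":[0,0,0],"twist":0},{"xyz":[0,0,0],"twist":0}]' 0
python3 - <<'E'
from h import *
o=get_obs();print(o['force'],o['ft_torque']); a,c=snap('wrist','w2.png'); o=get_obs();print(o['force'],o['ft_torque'])
E
```

```text
time: 2.4
tool_pos: [0.4155, -0.233, 0.026]
tcp_rot: [-0.002, 0.748, 0.663, -0.0]
force: [-0.4, 0.4, 0.1]
opening: 0.0937
gripper_force: 0.0
time: 3.15
tool_pos: [0.4157, -0.2336, 0.0274]
tcp_rot: [-0.001, 0.747, 0.664, -0.001]
force: [-2.0, -0.0, 1.6]
opening: 0.0416
gripper_force: 30.0
[-1.98542967 -0.0287181   1.60191121] [-0.02074029  0.35907651 -0.02597918]
time: 3.78
tool_pos: [0.4166, -0.2338, 0.0354]
tcp_rot: [-0.0, 0.748, 0.664, -0.0]
force: [-0.3, -0.1, -8.9]
opening: 0.0414
gripper_force: 30.0
[-0.25652926 -0.08514474 -8.92892304] [-0.09333214 -0.03192718  0.06902711]
[-0.11005253  0.06552564 -9.03416681] [-0.11861462 -0.04816507  0.06579623]
```

View pics/w2.png

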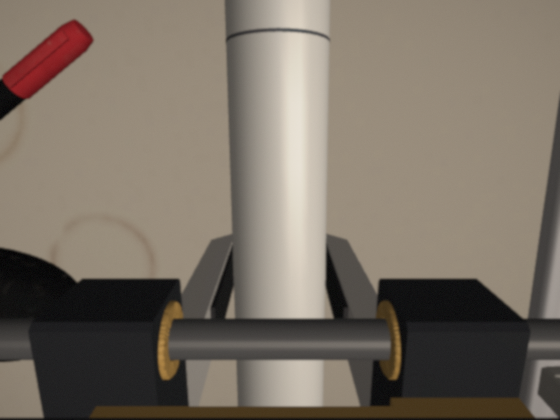

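The wrist view shows the tube gripped, with the seam line crossing the tube top at about (279,29). The lift force of 9 N means nearly all the weight is carried. I'll check the tilt numerically.

Run:
```python
from h import *
c=load('w2.png')
ctr=np.array([.4166,-.2335,.032]); a=np.array([.107,.994,0])
for half in (.095,.096,.097):
  for t in (-4,-2,0,2,4):
    r=np.radians(t); ax=a*np.cos(r)+np.array([0,0,np.sin(r)]); n=-a*np.sin(r)+np.array([0,0,np.cos(r)])
    print(half,t,np.round(proj(c,ctr+ax*half+n*.021),1))
# diameter-based
im,s=snap('top','t2.png'); cv2.imwrite('pics/t2c.png',cv2.resize(im[240:340,170:400,::-1],None,fx=3.4,fy=3.4,interpolation=cv2.INTER_CUBIC))
im,s=snap('side','s2.png'); cv2.imwrite('pics/s2c.png',cv2.resize(im[150:300,120:320,::-1],None,fx=4,fy=4,interpolation=cv2.INTER_CUBIC))
A=cv2.imread('pics/s1.png');B=cv2.imread('pics/s2.png')
cv2.imwrite('pics/cmp.png',np.hstack([cv2.resize(x[165:260,165:230],None,fx=6,fy=6,interpolation=cv2.INTER_CUBIC) for x in (A,B)])[:600,:800])
```

```text
0.095 -4 [278.5  29.5]
0.095 -2 [278.5  29.3]
0.095 0 [278.5  29.4]
0.095 2 [278.5  29.9]
0.095 4 [278.5  30.9]
0.096 -4 [278.4  26.5]
0.096 -2 [278.4  26.2]
0.096 0 [278.4  26.2]
0.096 2 [278.5  26.6]
0.096 4 [278.5  27.5]
0.097 -4 [278.4  23.6]
0.097 -2 [278.4  23.1]
0.097 0 [278.4  23. ]
0.097 2 [278.4  23.4]
0.097 4 [278.4  24.1]
```

View pics/cmp.png

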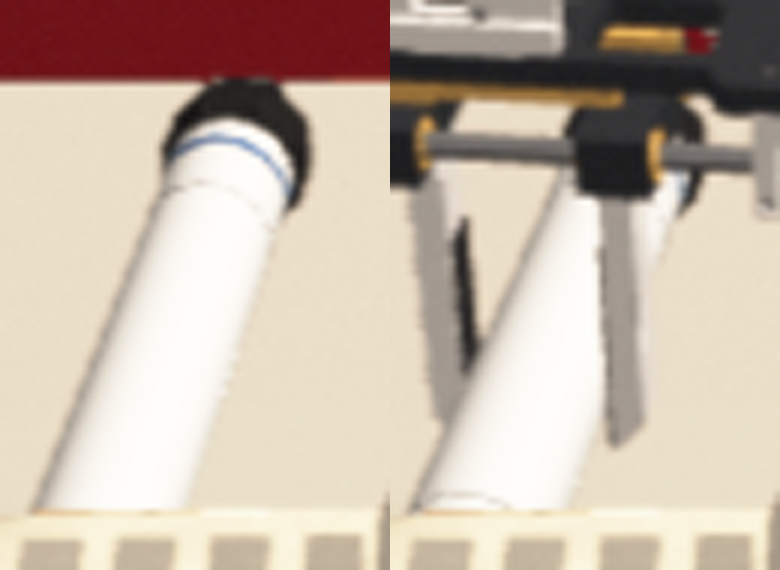

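The two side crops show the finger over the sensor end. The sensor bumper's lower right corner barely moved, at (290,210) and then (300,215). The cap-side seam came into view at (460,498), so the sensor end may be the heavy one. I'll fit the tilt from the silhouette.

```bash
cat > tilt.py <<'E'
from h import *
from scipy.optimize import least_squares
def edges(fn,rows):
    g=cv2.GaussianBlur(cv2.imread('pics/'+fn),(3,3),0)
    g=g.astype(float)[:,:,0]  # blue: beige vs white
    out=[]
    for r in rows:
        l=g[r-1:r+2].mean(0); d=np.gradient(l)
        a=180+np.argmax(np.abs(d[180:262])); b=300+np.argmax(np.abs(d[300:370]))
        out.append((a+.0,b+.0))
    return np.array(out)
def sil(c,o,ax,rad,rows):
    # silhouette: tangent planes through camera centre
    C=np.array(c['T'])[:3,3]; ax=ax/np.linalg.norm(ax); v=C-o; v=v-ax*(v@ax); D=np.linalg.norm(v); u=v/D; w=np.cross(ax,u)
    res=[]
    for sg in (-1,1):
        n=u*(rad/D)+sg*w*np.sqrt(1-(rad/D)**2)
        p1=np.array(proj(c,o+n*rad+ax*.03)); p2=np.array(proj(c,o+n*rad+ax*.09))
        res.append(p1[0]+(p2[0]-p1[0])*(np.array(rows)-p1[1])/(p2[1]-p1[1]))
    return np.sort(np.array(res).T,1)
def fit(fn,z0,ctr,rows):
    c=load(fn); e=edges(fn,rows)
    def f(p):
        t,dx,yaw,dz=p; ax=np.array([np.sin(yaw),np.cos(yaw),np.tan(t)]); return np.r_[(sil(c,np.array(ctr)+[dx,0,z0+dz],ax,.021,rows)-e).ravel(), dz/.0005]
    s=least_squares(f,[0,0,.1,0],loss='soft_l1'); print(fn,'tilt deg (+ = +Y end up)',np.degrees(s.x[0]).round(2),s.x[1:].round(4),'cost',s.cost.round(2)); return e
if __name__=='__main__':
    print(fit('w1.png',.024,[.416,-.2335,0],list(range(90,280,10)))[::6])
    print(fit('w2.png',.032,[.4166,-.2335,0],list(range(50,230,10)))[::6])
E
python3 tilt.py
```

```text
w1.png tilt deg (+ = +Y end up) -13.17 [-0.0008  0.097   0.0008] cost 441.57
[[254. 300.]
 [254. 300.]
 [255. 300.]
 [184. 302.]]
w2.png tilt deg (+ = +Y end up) -4.28 [-1.00e-03  1.11e-01 -1.00e-04] cost 2.11
[[226. 328.]
 [228. 327.]
 [230. 326.]]
```

The fit gives the sensor end about 3–4° low, roughly resting, while the force is nearly the full weight. The balance point is therefore slightly to the sensor side. I'll set it down, shift the grip 8 mm and lift again.

```bash
python3 -m crank '[{"xyz":[0,0,0.3],"twist":0},{"xyz":[0,0,0.3],"twist":0},{"xyz":[0,0,0.2],"twist":0},{"xyz":[0,0,0],"twist":0}]' 0
python3 -m crank '[{"xyz":[0,0,0],"twist":0},{"xyz":[0,0,0],"twist":0},{"xyz":[0.8,0,0],"twist":0},{"xyz":[0,0,0],"twist":0}]' 0.6
python3 -c "
from h import *
o=get_obs();print(o['force'],o['ft_torque'])"
python3 -m crank '[{"xyz":[0,0,0],"twist":0},{"xyz":[0,0,0],"twist":0},{"xyz":[0,0,0],"twist":0},{"xyz":[0,0,-0.3],"twist":0},{"xyz":[0,0,-0.3],"twist":0},{"xyz":[0,0,-0.4],"twist":0},{"xyz":[0,0,0],"twist":0},{"xyz":[0,0,0],"twist":0}]' 0
python3 - <<'E'
from tilt import *
a,c=snap('wrist','w3.png'); o=get_obs();print(o['force'],o['ft_torque']); p=o['tool_pos']
fit('w3.png',p[2]-.003,[p[0],p[1],0],list(range(50,230,10)))
snap('side','s3.png')
E
```

```text
time: 4.42
tool_pos: [0.4168, -0.2342, 0.028]
tcp_rot: [0.0, 0.748, 0.664, -0.0]
force: [-1.3, -0.2, -1.1]
opening: 0.0414
gripper_force: 30.0
time: 4.92
tool_pos: [0.4176, -0.2252, 0.0275]
tcp_rot: [-0.0, 0.747, 0.664, 0.0]
force: [0.3, -0.2, 1.0]
opening: 0.0564
gripper_force: 0.0
[ 0.3191152  -0.24557016  0.95118495] [-0.03654642 -0.06669246  0.05499177]
time: 5.92
tool_pos: [0.4176, -0.226, 0.0375]
tcp_rot: [0.0, 0.748, 0.664, -0.0]
force: [0.0, -0.3, -8.6]
opening: 0.0412
gripper_force: 30.0
[ 0.09279982 -0.15136342 -8.83990776] [-0.06575467 -0.03470473 -0.02665624]
w3.png tilt deg (+ = +Y end up) -5.74 [-0.001   0.1137 -0.0002] cost 8.81
```

Run:
```python
from tilt import *
fit('w1.png',.024,[.416,-.2335,0],list(range(90,225,5)))
for z in (.020,.022,.024,.026):fit('w2.png',.008+z,[.4166,-.2335,0],list(range(50,230,10)))
print(fit('w3.png',.0345,[.4176,-.226,0],list(range(50,230,5)))[::4])
# cap-side (-Y) seam/band in top view before/after: bumpers' dark centroid
def cent(f,x0,x1):
    g=cv2.imread('pics/'+f)[270:330,x0:x1].max(2); m=g<70; y,x=np.nonzero(m); return len(x),(x.mean()+x0).round(2),(y.mean()+270).round(2)
snap('top','t3.png')
for f in ('t1.png','t2.png','t3.png'): print(f,cent(f,180,220),cent(f,355,392))
```

```text
w1.png tilt deg (+ = +Y end up) 2.89 [-0.0008  0.0987  0.0005] cost 14.17
w2.png tilt deg (+ = +Y end up) -1.14 [-0.001   0.1113  0.0002] cost 2.43
w2.png tilt deg (+ = +Y end up) -2.71 [-0.001   0.1111  0.    ] cost 1.63
w2.png tilt deg (+ = +Y end up) -4.28 [-1.00e-03  1.11e-01 -1.00e-04] cost 2.11
w2.png tilt deg (+ = +Y end up) -5.81 [-0.001   0.1109 -0.0003] cost 3.79
w3.png tilt deg (+ = +Y end up) -5.47 [-0.001   0.1132 -0.0005] cost 12.45
[[227. 329.]
 [228. 328.]
 [228. 328.]
 [229. 328.]
 [229. 327.]
 [230. 327.]
 [230. 326.]
 [231. 326.]
 [231. 325.]]
t1.png (422, np.float64(202.91), np.float64(288.38)) (359, np.float64(374.24), np.float64(307.75))
t2.png (326, np.float64(201.84), np.float64(284.21)) (384, np.float64(374.78), np.float64(307.02))
t3.png (196, np.float64(200.59), np.float64(282.02)) (377, np.float64(376.0), np.float64(307.4))
```

Run:
```python
from h import *
c=load('s1.png'); a=np.array([.107,.994,0])
def P(ctr,s,t):
    r=np.radians(t); ax=a*np.cos(r)+np.array([0,0,np.sin(r)]); n=-a*np.sin(r)+np.array([0,0,np.cos(r)]); return np.round(proj(c,np.array(ctr)+ax*s+n*.021),1)
print('s1 seamS pred',P([.416,-.2335,.024],.096,0),'meas 200.8,195.5')
print('s1 seamC pred',P([.416,-.2335,.024],-.096,0))
for t in (-4,-2,0,2): print(t,'s2 seamC',P([.4166,-.2335,.032],-.096,t),'s3',P([.4176,-.2335,.034],-.096,t))
im=[cv2.imread('pics/'+f) for f in ('s1.png','s2.png','s3.png')]
cv2.imwrite('pics/c3.png',np.hstack([cv2.resize(i[180:255,165:209],None,fx=6,fy=8,interpolation=cv2.INTER_CUBIC) for i in im]))
```

```text
s1 seamS pred [198.5 195.3] meas 200.8,195.5
s1 seamC pred [177.  252.5]
-4 s2 seamC [176.8 244.7] s3 [177.4 243.6]
-2 s2 seamC [176.9 246.6] s3 [177.4 245.6]
0 s2 seamC [176.9 248.6] s3 [177.5 247.6]
2 s2 seamC [177.  250.5] s3 [177.5 249.5]
```

View pics/c3.png

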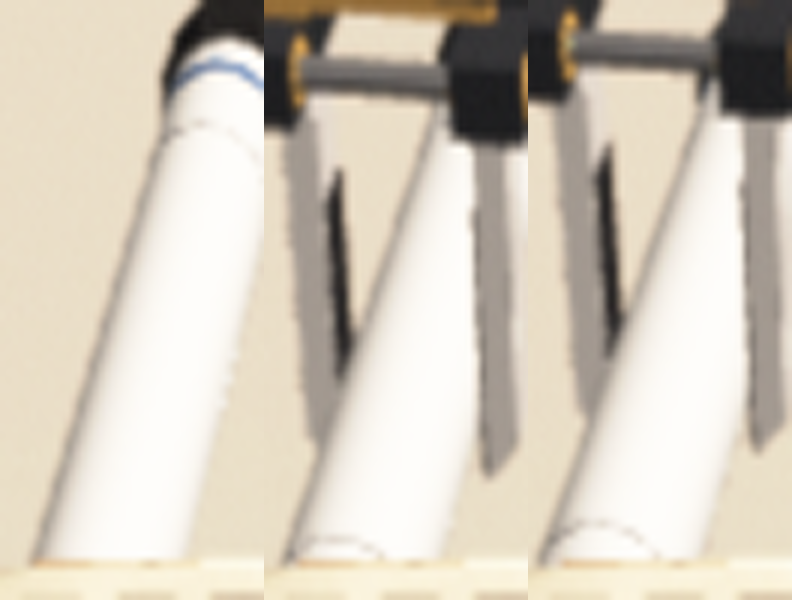

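The seam apex gives a tilt of about −1° in the first lift and −2° in the second (10 mm up), so the sensor end is still the heavy one. I'll shift a further 10 mm and compare.

```bash
python3 -m crank '[{"xyz":[0,0,0.3],"twist":0},{"xyz":[0,0,0.3],"twist":0},{"xyz":[0,0,0.4],"twist":0},{"xyz":[0,0,0],"twist":0}]' 0
python3 -m crank '[{"xyz":[0,0,0],"twist":0},{"xyz":[0,0,0],"twist":0},{"xyz":[1.0,0,0],"twist":0},{"xyz":[0,0,0],"twist":0}]' 0.6
python3 -m crank '[{"xyz":[0,0,0],"twist":0},{"xyz":[0,0,0],"twist":0},{"xyz":[0,0,0],"twist":0},{"xyz":[0,0,-0.3],"twist":0},{"xyz":[0,0,-0.3],"twist":0},{"xyz":[0,0,-0.4],"twist":0},{"xyz":[0,0,0],"twist":0},{"xyz":[0,0,0],"twist":0}]' 0
cat > chk.py <<'E'
import sys
from tilt import *
k=sys.argv[1]; snap('wrist',f'w{k}.png'); F=[];M=[]
for n in ('side','top'):
    snap(n,f'{n[0]}{k}.png'); o=get_obs();F.append(o['force'][2]);M.append(o['ft_torque'][0])
p=o['tool_pos']; print(F,M,p)
fit(f'w{k}.png',p[2]-.003,[p[0],p[1],0],list(range(50,230,5)))
for f in ('s2.png','s3.png',f's{k}.png'):
    g=cv2.imread('pics/'+f).astype(float).sum(2)[236:252,174:181].mean(1); b=g-cv2.GaussianBlur(g[:,None],(1,9),0)[:,0]; print(f,np.round(g/3).astype(int))
E
python3 chk.py 4
```

```text
time: 6.58
tool_pos: [0.4177, -0.2262, 0.0279]
tcp_rot: [0.0, 0.748, 0.664, -0.0]
force: [-2.1, -0.5, -0.4]
opening: 0.0414
gripper_force: 30.0
time: 7.08
tool_pos: [0.4187, -0.2151, 0.0275]
tcp_rot: [-0.0, 0.747, 0.664, 0.0]
force: [0.8, 0.3, 0.4]
opening: 0.0566
gripper_force: 0.0
time: 8.07
tool_pos: [0.4187, -0.216, 0.0374]
tcp_rot: [-0.0, 0.748, 0.664, -0.0]
force: [-0.8, -0.9, -9.6]
opening: 0.0411
gripper_force: 30.0
[np.float64(-8.592413317458636), np.float64(-8.709568449812327)] [np.float64(-0.019175254055892012), np.float64(-0.0524665146506004)] [ 0.41868681 -0.21597738  0.03735613]
w4.png tilt deg (+ = +Y end up) -1.39 [-0.0011  0.1149 -0.0003] cost 4.62
s2.png [211 216 221 225 230 233 236 238 240 242 240 224 243 242 208 232]
s3.png [221 226 230 234 237 239 241 243 241 230 243 247 248 244 209 232]
s4.png [213 217 222 226 230 233 236 239 240 242 243 243 235 217 203 231]
```

The grip at +18 mm brings the sensor end slightly up (about +1.5°), so the balance point is about +14 mm. I'll shift back 4 mm.

```bash
python3 -m crank '[{"xyz":[0,0,0.3],"twist":0},{"xyz":[0,0,0.3],"twist":0},{"xyz":[0,0,0.4],"twist":0},{"xyz":[0,0,0],"twist":0}]' 0
python3 -m crank '[{"xyz":[0,0,0],"twist":0},{"xyz":[0,0,0],"twist":0},{"xyz":[-0.4,0,0],"twist":0},{"xyz":[0,0,0],"twist":0}]' 0.6
python3 -m crank '[{"xyz":[0,0,0],"twist":0},{"xyz":[0,0,0],"twist":0},{"xyz":[0,0,0],"twist":0},{"xyz":[0,0,-0.3],"twist":0},{"xyz":[0,0,-0.3],"twist":0},{"xyz":[0,0,-0.4],"twist":0},{"xyz":[0,0,0],"twist":0},{"xyz":[0,0,0],"twist":0}]' 0
python3 chk.py 5
```

```text
time: 8.72
tool_pos: [0.4188, -0.216, 0.0273]
tcp_rot: [-0.0, 0.748, 0.664, -0.0]
force: [-0.2, -1.3, -9.0]
opening: 0.0414
gripper_force: 30.0
time: 9.22
tool_pos: [0.4187, -0.2206, 0.0278]
tcp_rot: [0.001, 0.748, 0.664, 0.0]
force: [-0.4, -0.2, 0.1]
opening: 0.0563
gripper_force: 0.0
time: 10.22
tool_pos: [0.4182, -0.2199, 0.0374]
tcp_rot: [-0.0, 0.748, 0.664, -0.0]
force: [-0.3, -0.3, -9.0]
opening: 0.0413
gripper_force: 30.0
[np.float64(-9.096629436469986), np.float64(-8.061667469831399)] [np.float64(-0.09758071000951547), np.float64(-0.10314659381672103)] [ 0.41820526 -0.21992577  0.03737301]
w5.png tilt deg (+ = +Y end up) -1.76 [-0.001   0.1181 -0.0003] cost 4.41
s2.png [211 216 221 225 230 233 236 238 240 242 240 224 243 242 208 232]
s3.png [221 226 230 234 237 239 241 243 241 230 243 247 248 244 209 232]
s5.png [215 220 224 229 232 235 238 240 242 243 244 243 228 234 207 232]
```

The seam is on row 248, which is level. I'll lift gently and re-check.

```bash
python3 -m crank '[{"xyz":[0,0,-0.2],"twist":0},{"xyz":[0,0,-0.5],"twist":0},{"xyz":[0,0,-0.8],"twist":0},{"xyz":[0,0,-1.0],"twist":0},{"xyz":[0,0,-1.0],"twist":0},{"xyz":[0,0,-0.8],"twist":0},{"xyz":[0,0,-0.5],"twist":0},{"xyz":[0,0,-0.2],"twist":0},{"xyz":[0,0,0],"twist":0}]' 0
python3 chk.py 6 | head -2
```

```text
time: 11.5
tool_pos: [0.4182, -0.22, 0.0874]
tcp_rot: [-0.0, 0.748, 0.664, -0.0]
force: [-0.2, -0.1, -9.2]
opening: 0.0414
gripper_force: 30.0
[np.float64(-9.416976334967787), np.float64(-9.661852243319403)] [np.float64(-0.12433522155455928), np.float64(-0.022253195306369475)] [ 0.41809378 -0.21982865  0.0871263 ]
w6.png tilt deg (+ = +Y end up) -1.63 [-0.0009  0.1179 -0.0002] cost 3.98
```

Stable and level. I'll raise it to clear the strap, then move over the cradle.

```bash
python3 -m crank '[{"xyz":[0,0,-0.3],"twist":0},{"xyz":[0,0,-0.7],"twist":0},{"xyz":[0,0,-1.1],"twist":0},{"xyz":[0,0,-1.5],"twist":0},{"xyz":[0,0,-1.9],"twist":0},{"xyz":[0,0,-2.0],"twist":0},{"xyz":[0,0,-2.0],"twist":0},{"xyz":[0,0,-1.7],"twist":0},{"xyz":[0,0,-1.3],"twist":0},{"xyz":[0,0,-0.9],"twist":0},{"xyz":[0,0,-0.5],"twist":0},{"xyz":[0,0,-0.2],"twist":0}]' 0
python3 -m crank '[{"xyz":[0.2,0.5,0],"twist":0},{"xyz":[0.4,1.2,0],"twist":0},{"xyz":[0.5,2.0,0],"twist":-0.3},{"xyz":[0.5,2.8,0],"twist":-0.4},{"xyz":[0.5,3.2,0],"twist":-0.4},{"xyz":[0.5,3.0,0],"twist":-0.3},{"xyz":[0.5,2.6,0],"twist":-0.3},{"xyz":[0.4,1.8,0],"twist":0},{"xyz":[0.3,1.1,0],"twist":0},{"xyz":[0.2,0.5,0],"twist":0},{"xyz":[0,0,0],"twist":0},{"xyz":[0,0,0],"twist":0}]' 0
python3 chk.py 7 | head -2
python3 - <<'E'
from h import *
a=cv2.imread('pics/w7.png'); b=cv2.imread('pics/t7.png'); cv2.imwrite('pics/v7.png',np.hstack([cv2.resize(a,(400,300)),cv2.resize(b[90:330,160:400],(400,400))[:300]]) if 0 else np.vstack([cv2.resize(a,(400,300)),cv2.resize(b[100:250,180:380],(400,300))]))
o=get_obs(); print(o['tool_pos'],o['tcp_rot'],at(load('t1.png'),(330,128),0))
E
```

```text
time: 13.15
tool_pos: [0.4182, -0.2199, 0.2284]
tcp_rot: [-0.0, 0.748, 0.664, -0.0]
force: [0.0, -0.0, -9.2]
opening: 0.0414
gripper_force: 30.0
time: 14.65
tool_pos: [0.6078, -0.1996, 0.2286]
tcp_rot: [-0.0, 0.738, 0.675, -0.0]
force: [0.5, -0.2, -10.1]
opening: 0.0412
gripper_force: 30.0
[np.float64(-8.819294592307019), np.float64(-8.936827269181823)] [np.float64(-0.059358072034818056), np.float64(-0.08846765698778)] [ 0.60798451 -0.19972065  0.22880768]
w7.png tilt deg (+ = +Y end up) -0.05 [-0.001   0.0901  0.    ] cost 41.16
[ 0.60798451 -0.19972065  0.22880768] [ 1.58023886e-04  7.37890879e-01  6.74920013e-01 -2.61080571e-05] [ 0.75137704 -0.31393917  0.        ]
```

View pics/v7.png

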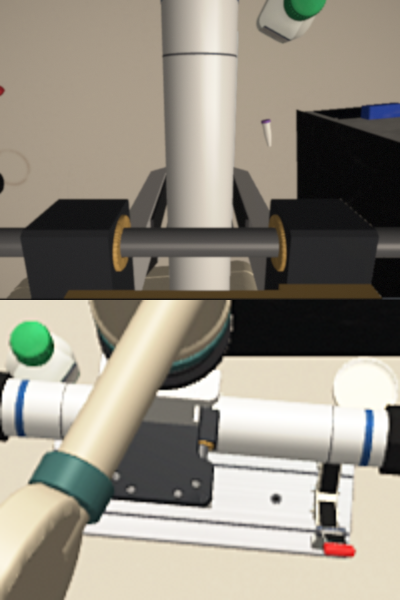

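The sonde is level over the cradle. In the top crop the bands are at (21,109) and (368,137), and the bottle is clear of the sensor end. I'll check the alignment numerically.

Run:
```python
from h import *
t=load('t7.png'); 
S=at(t,(180+21/2,100+109/2),.245);C=at(t,(180+368/2,100+137/2),.245); print(S,C,(S+C)/2,np.linalg.norm(S-C))
w=load('w7.png'); p=at(w,(200*1.4,54*1.4),.2468); print('seamS wrist',p, 'origin',p-.096*np.array([.089,.996,0]))
```

```text
[ 0.61236469 -0.09035725  0.245     ] [ 0.59188065 -0.33797633  0.245     ] [ 0.60212267 -0.21416679  0.245     ] 0.2484648943589252
seamS wrist [ 0.61431652 -0.11956736  0.2468    ] origin [ 0.60577252 -0.21518336  0.2468    ]
```

```bash
python3 -m crank '[{"xyz":[-0.05,0.05,0.3],"twist":0},{"xyz":[-0.05,0.05,0.8],"twist":0},{"xyz":[0,0,1.4],"twist":0},{"xyz":[0,0,2.0],"twist":0},{"xyz":[0,0,2.3],"twist":0},{"xyz":[0,0,2.3],"twist":0},{"xyz":[0,0,2.0],"twist":0},{"xyz":[0,0,1.6],"twist":0},{"xyz":[0,0,1.2],"twist":0},{"xyz":[0,0,0.8],"twist":0},{"xyz":[0,0,0.4],"twist":0},{"xyz":[0,0,0.2],"twist":0}]' 0
python3 -m crank '[{"xyz":[0,0,0.2],"twist":0},{"xyz":[0,0,0.2],"twist":0},{"xyz":[0,0,0.2],"twist":0},{"xyz":[0,0,0.1],"twist":0},{"xyz":[0,0,0],"twist":0}]' 0
```

```text
time: 16.3
tool_pos: [0.6097, -0.2008, 0.0757]
tcp_rot: [0.0, 0.738, 0.675, 0.0]
force: [-0.2, 0.8, -9.1]
opening: 0.0416
gripper_force: 30.0
time: 16.92
tool_pos: [0.6093, -0.2006, 0.0684]
tcp_rot: [-0.0, 0.738, 0.675, -0.0]
force: [-0.3, 0.9, -8.3]
opening: 0.0413
gripper_force: 30.0
```

```bash
python3 -m crank '[{"xyz":[0,0,0.1],"twist":0},{"xyz":[0,0,0.1],"twist":0},{"xyz":[0,0,0],"twist":0}]' 0
python3 -m crank '[{"xyz":[0,0,0.1],"twist":0},{"xyz":[0,0,0],"twist":0}]' 0
```

```text
time: 17.3
tool_pos: [0.6092, -0.2006, 0.0664]
tcp_rot: [-0.0, 0.738, 0.675, -0.0]
force: [-0.8, -0.3, -8.4]
opening: 0.0413
gripper_force: 30.0
time: 17.55
tool_pos: [0.6087, -0.2006, 0.0659]
tcp_rot: [-0.0, 0.738, 0.675, -0.0]
force: [-3.2, 1.3, -4.4]
opening: 0.0413
gripper_force: 30.0
```

```bash
python3 -m crank '[{"xyz":[0,-0.05,0.1],"twist":0},{"xyz":[0,0,0],"twist":0}]' 0
python3 -m crank '[{"xyz":[0,-0.05,0.05],"twist":0},{"xyz":[0,0,0],"twist":0}]' 0
```

```text
time: 17.8
tool_pos: [0.6084, -0.2006, 0.0654]
tcp_rot: [-0.0, 0.738, 0.675, -0.0]
force: [-4.7, 1.3, 2.5]
opening: 0.041
gripper_force: 30.0
time: 18.05
tool_pos: [0.6084, -0.2006, 0.0654]
tcp_rot: [0.0, 0.738, 0.675, 0.0]
force: [-5.1, 1.8, 4.5]
opening: 0.0409
gripper_force: 30.0
```

Seated and bearing. I'll release and retreat straight up.

```bash
python3 -m crank '[{"xyz":[0,0,0],"twist":0},{"xyz":[0,0,0],"twist":0},{"xyz":[0,0,0],"twist":0},{"xyz":[0,0,0],"twist":0},{"xyz":[0,0,-1],"twist":0},{"xyz":[0,0,-2],"twist":0},{"xyz":[0,0,-3],"twist":0},{"xyz":[0,0,-4],"twist":0},{"xyz":[0,0,-4],"twist":0},{"xyz":[0,0,-0.5],"twist":0}]' 0.8
python3 -m crank '[{"xyz":[0,-4,0],"twist":0},{"xyz":[0,-5,0],"twist":0},{"xyz":[0,-4,0],"twist":0},{"xyz":[-4,0,0],"twist":0},{"xyz":[-5,0,0],"twist":0},{"xyz":[-4.3,0,0],"twist":0},{"xyz":[0,0,0],"twist":0},{"xyz":[0,0,0],"twist":0}]' 0
python3 - <<'E'
from h import *
a,c=snap('top','t8.png'); cv2.imwrite('pics/t8c.png',cv2.resize(a[140:260,180:400,::-1],None,fx=3.6,fy=3.6,interpolation=cv2.INTER_CUBIC))
b,d=snap('side','s8.png')
E
```

```text
time: 19.3
tool_pos: [0.6102, -0.2013, 0.2132]
tcp_rot: [0.004, 0.738, 0.675, 0.002]
force: [-0.8, 0.4, -0.2]
opening: 0.075
gripper_force: 0.0
time: 20.3
tool_pos: [0.4666, -0.3206, 0.208]
tcp_rot: [-0.001, 0.738, 0.675, 0.0]
force: [0.0, -0.0, 0.5]
opening: 0.0013
gripper_force: 0.0
```

View pics/t8c.png

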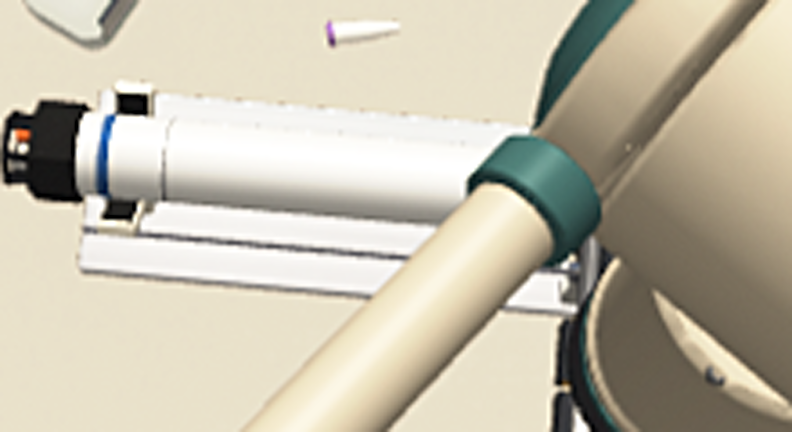

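The sonde lies in the rests: in the crop, the sensor bumper at (58,150) is beyond the left rest at (125,150). The small tube and bottle are untouched. Next is the strap: lower the closed fingers on the robot side and push.

```bash
python3 -m crank '[{"xyz":[0,0,2.8],"twist":0},{"xyz":[0,0,2.8],"twist":0},{"xyz":[0,2,0],"twist":0},{"xyz":[0,1.5,0],"twist":0},{"xyz":[0,1.3,0],"twist":0},{"xyz":[0,1.3,0],"twist":0},{"xyz":[0,1.3,0],"twist":0},{"xyz":[0,0,0],"twist":0}]' 0
python3 -m crank '[{"xyz":[0,1.3,0],"twist":0},{"xyz":[0,1.3,0],"twist":0},{"xyz":[0,0,0],"twist":0}]' 0
```

```text
time: 21.4
tool_pos: [0.5421, -0.3282, 0.1529]
tcp_rot: [0.001, 0.738, 0.675, 0.0]
force: [-0.0, -0.3, 1.1]
opening: 0.0005
gripper_force: 0.0
time: 21.78
tool_pos: [0.5683, -0.3307, 0.1528]
tcp_rot: [0.001, 0.738, 0.675, 0.0]
force: [-1.0, 0.1, -0.2]
opening: 0.0006
gripper_force: 0.0
```

```bash
python3 -m crank '[{"xyz":[0,1.0,0.1],"twist":0},{"xyz":[0,0.9,0.4],"twist":0},{"xyz":[0,0.8,0.8],"twist":0},{"xyz":[0,0.7,0.9],"twist":0},{"xyz":[0,0.4,0.8],"twist":0},{"xyz":[0,0.3,0.7],"twist":0},{"xyz":[0,0,0],"twist":0}]' 0
```

```text
time: 22.65
tool_pos: [0.6079, -0.3339, 0.1152]
tcp_rot: [-0.0, 0.738, 0.675, 0.0]
force: [-0.4, -0.7, 0.7]
opening: 0.0004
gripper_force: 0.0
```

```bash
python3 -m crank '[{"xyz":[0,0,0.2],"twist":0},{"xyz":[0,0,0.2],"twist":0},{"xyz":[0,0,0.1],"twist":0},{"xyz":[0,0,0],"twist":0}]' 0; python3 -m crank '[{"xyz":[0,0.3,0.1],"twist":0},{"xyz":[0,0,0],"twist":0}]' 0
```

```text
time: 23.15
tool_pos: [0.6076, -0.3341, 0.1111]
tcp_rot: [0.0, 0.738, 0.675, 0.0]
force: [0.6, -0.7, 0.2]
opening: 0.0008
gripper_force: 0.3
time: 23.4
tool_pos: [0.6099, -0.3342, 0.1103]
tcp_rot: [-0.001, 0.738, 0.675, -0.001]
force: [-1.7, 1.5, 3.2]
opening: 0.0007
gripper_force: 1.8
```

```bash
python3 -m crank '[{"xyz":[0,0,0.1],"twist":0},{"xyz":[0,0,0],"twist":0},{"xyz":[0,0,0],"twist":0}]' 0;  python3 -m crank '[{"xyz":[0,0.6,-0.3],"twist":0},{"xyz":[0,0.6,0],"twist":0},{"xyz":[0,0,0.3],"twist":0},{"xyz":[0,0,0],"twist":0}]' 0
```

```text
time: 23.78
tool_pos: [0.6099, -0.3342, 0.1102]
tcp_rot: [-0.0, 0.738, 0.675, -0.0]
force: [-3.1, 1.2, 7.8]
opening: 0.0003
gripper_force: 3.7
time: 24.28
tool_pos: [0.6187, -0.335, 0.1117]
tcp_rot: [-0.003, 0.737, 0.675, -0.003]
force: [-12.0, 1.5, 17.9]
opening: 0.0004
gripper_force: 10.4
```

The strap is down hard and the fingers are against the tab. I'll retreat straight up and inspect.

```bash
python3 -m crank '[{"xyz":[0,-0.4,-0.3],"twist":0},{"xyz":[0,0,-2],"twist":0},{"xyz":[0,0,-4],"twist":0},{"xyz":[0,0,-4],"twist":0},{"xyz":[0,-5,0],"twist":0},{"xyz":[0,-6,0],"twist":0},{"xyz":[0,-6,0],"twist":0},{"xyz":[0,-6,0],"twist":0},{"xyz":[0,-5,0],"twist":0},{"xyz":[0,0,0],"twist":0},{"xyz":[0,0,0],"twist":0}]' 0
python3 - <<'E'
from h import *
a,c=snap('top','t9.png'); b,d=snap('side','s9.png')
A=cv2.resize(a[130:240,180:380,::-1],(800,330),interpolation=cv2.INTER_CUBIC); B=cv2.resize(b[165:265,170:370,::-1],(540,270),interpolation=cv2.INTER_CUBIC)
v=np.zeros((600,800,3),np.uint8); v[:330]=A; v[330:,:540]=B; cv2.imwrite('pics/v9.png',v)
E
```

```text
time: 25.65
tool_pos: [0.3408, -0.311, 0.2122]
tcp_rot: [0.001, 0.738, 0.675, 0.0]
force: [-0.1, 0.7, -0.4]
opening: 0.0006
gripper_force: 0.0
```

View pics/v9.png

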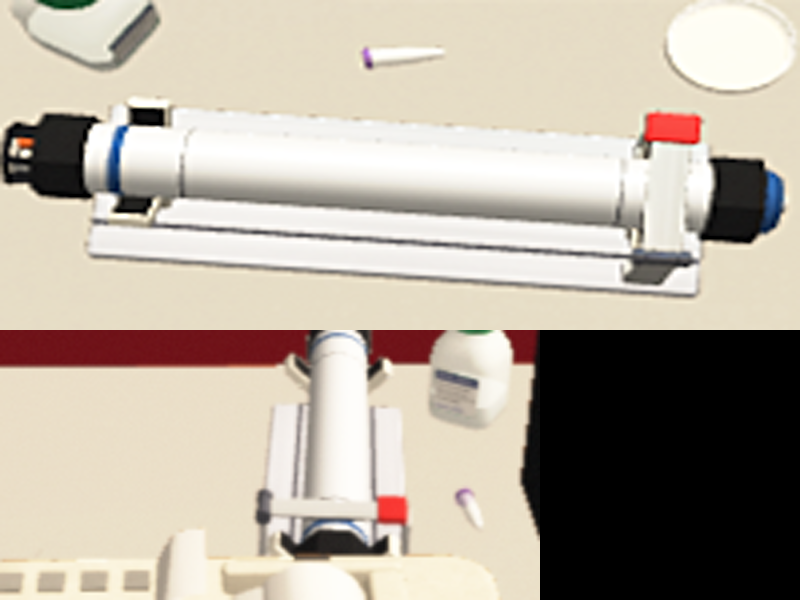

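The final view shows the strap level across the tube, with its red tab at (673,128) over the keeper. The bumpers at (65,155) and (738,200) lie beyond the rests, and the bystanders are undisturbed. One axial check before handing in.

Run:
```python
from h import *
t=load('t9.png'); g=lambda u,v:(180+u/4,130+v/3)
S=at(t,g(183,160),.082);C=at(t,g(622,195),.082); tab=at(t,g(673,128),.089); ctr=np.array([.6078,-.2153]); e=np.array([.0898,.996])
print('axial offset',(((S+C)/2)[:2]-ctr)@e, 'len',np.linalg.norm(S-C)); d=tab[:2]-ctr; print('tab cradle x,y',d@e,d@[-.996,.0898])
```

```text
axial offset -0.002162909725364324 len 0.19426764675423977
tab cradle x,y -0.11814662421536583 -0.03531769403533211
```

```bash
python3 -c "
from bench import *
print(close_job())"
```

```text
the job is handed in; nothing more can be done
None
```

The sonde lies in both V-rests, about 2 mm off midway with a bumper beyond each rest, the strap is folded flat over it, the other objects were left alone, and the job was handed in at about 26 s of the 58 s allowed.

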